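# Load a dish into the push-push tray of a dish reader

### The arm

A 6-joint arm with a two-finger parallel gripper is mounted at the origin on a cart in front of the work surface, level with it; the furniture and walls round the work are solid. World frame = base frame: x ahead of the robot, y to its left, z up, the work surface at z = 0. Lengths are in m, angles in degrees, forces in N, time in s.
With the tool pointing down it reaches from about 0.35 to 0.875 m from the base axis. Payload 4.2 kg.
Tool frame: the origin (TCP) lies midway between the tips of the shut fingers; the grasp point (between the pads) lies 19 mm behind it; z points along the fingers, y is the line along which they close (so a half turn about z gives the same grasp; the last joint's range is limited). The gripper opens to 87 mm and grips with 3 to 60 N. Pads are 19 mm wide; open, the fingers measure 117 mm over their backs; the gripper's body (75 mm by 190 mm) begins 51 mm behind the grasp point.
Start: joints at [-52.563, 22.042, 0.453, 0, -68.411, -14.817], TCP at [0.24, -0.577, 0.223] pointing down, gripper open.
Joint ranges: [-179.83, 179.83], [-69.29, 118.12], [-61.27, 80.66], [-181.25, 117.63], [-171.15, -9.14], [-177.46, 177.46]. Speed limits (degrees/s): [159.86, 159.86, 180, 180, 180, 180].

### API

Orientations are given as a 3x3 rotation matrix whose columns are the frame's x, y, z axes.
In Python, from station import sense, capture, finish_job, silhouettes, landmark_of gives the robot as it stands.
- The arm moves only by the tool step_arm, never from a script. Its arguments are lists of equal length, an entry for each row: "linear": the shift along the tool's x, y, z in mm, a list of three; "delta_rot": the turn, a rotation vector about the tool's x, y, z in rad, a list of three; "grip": the finger opening in mm, from 0 to 87. A call has 1 to 10 rows; each row shifts and turns the commanded pose from where the row before left it, along the tool's axes as they then stand; what a row does not reach is not made up. A row lasts 1/8 s, in which the tool goes at most 62.5 mm and 10.7 degrees, less where a joint would pass 70% of its speed; a pose out of reach is approached as far as the arm can. A call with a gripper value outside its range is refused whole. The fingers move at their own pace and stop on an object; the grip force is fixed at half the most. Time passes only in rows, so rows that do not move let the fingers close. It gives the time, the measured TCP pose, the force, the opening and the grip force at its end, in the units of the state.
- sense(): the state, without advancing time (a new reading comes with each control period).
- capture(name): name is "side" or "top" or "wrist"; returns a dict with "img" (384x512x3 uint8, red, green, blue), "fx", "fy", "cx", "cy" (pixels), "world_to_cam" (4x4, takes a point from world to camera coordinates); the wrist camera has in their place "mount" (4x4, takes a point from camera to tool coordinates, whose origin is the TCP and whose axes are the flange's). Camera axes: x right, y up, looking along -z (the intrinsics and any distortion apply to the point x, -y, -z); pixel columns grow to the right and rows downward; lengths in m; the calibration is good to about 2 mm. The wrist camera is an equidistant fisheye: a pixel r from the principal point sees the ray r / f radians off the axis. A picture is of the moment at which its call begins: read the wrist's pose just before it. There is no depth.
- finish_job(): hands the job in; it is judged then, once.
Trained networks look in the newest picture that a camera, given by its name, has taken for a name from the list of things; names that differ only in an ending like _2 or _b are one class to them, and where a whole thing is asked for, a point or a joint stands for the part that bears it (a point fixed in the world has none). Each returns a list of dicts, best first, with "score" (0 to 1); they miss things now and then, are a little off and sometimes report something else, mostly with a low value. They report only what shows in the picture. A call takes as long as a camera call. They do not tell look-alikes from the thing itself.
- silhouettes(camera, label): "mask" (384x512 bool, what is visible of it) and "point" ([column, row] in pixels, amid what is visible of it).
- landmark_of(camera, label): "point" ([column, row] in pixels: a listed point, or the origin of a listed thing).
The state is a dict: "time_s": time; "joints": joint angles; "joint_velocities": joint speeds; "effort": joint torques, N m; "tcp_pos": TCP position; "ee_rot": TCP orientation; "wrist_force": force on the tool from outside, world axes, zero at the start; "moment": the same for the moment, N m; "gripper_width": opening from 0.0 (shut) to 1.0 (fully open); "gripper_force": force on a finger pad.
Only numpy, scipy, OpenCV 4.12 (cv2) and the standard library are available. Lean on these libraries where they do the work, as an engineer would, in place of code of your own. Each camera call takes 0.05 s, during which the arm holds its last target. There are 200 camera calls.

### The job

Load the glass dish with the white filter disc into the dish reader. Push the reader's blue tray front in to release its push-push catch so that the tray springs out, set the dish down flat in the square nest on the tray, then push the tray back in until the catch holds it shut. Do not drop or tip the dish, and leave the small beaker, the weighing bottle and the vial standing where they are.

Things in the scene. Friction and masses are not known exactly. Their poses are not given: they have to be found in the camera images.
- reader: Dish reader: low white box fixed to the worktop, 150 mm deep (its x), 130 wide (y), 55 high, black-framed window on top. Origin: centre of its underside. The tray comes out of its front (-x side). Place and yaw vary. A spring of 4 to 5 N always drives the tray outwards, with some damping; pressing in takes about 6 N, rising sharply at the inner stop.
- tray (a joint): Slide of the tray, m. 0: shut, caught; + is out (reader's -x), stop 0.085; negative: pressed in past rest, stop -0.009. Push-push catch: from 0, a press to -0.006 or deeper (-0.008 is sure), then let go: it springs out to 0.085 in about 0.5 s. From there, a press to the same depth, then let go: caught at 0. Each full press changes it over again; a shallower press changes nothing.
- tray_front (a point): Centre of the outer face of the blue tray front; moves with the tray; axes as the reader's: the face looks to -x and is pushed to +x. The front is 104 mm wide, 36 high (z 5 to 41 mm; this point z = 23 mm), 14 thick, marked with a small white bar. Caught, the face stands 13 mm proud of the reader's front; pressed to the stop, 4 mm.
- nest (a point): Centre of the nest's floor on the grey tray, z = 10 mm, 56 mm behind the front's outer face; moves with the tray; axes as the reader's. Nest: 66 x 66 mm square inside a black ridge 3 mm wide and high. Tray out, it is open above, 42 mm before the reader; 13 mm stays free from the dish to the reader and to the blue front. Beside it (y) only the ridge and tray (100 mm wide).
- dish: Open round glass dish, 58 mm in diameter, 14 mm high, 0.04 kg, wall 2 to 5 mm, with a white paper disc of 45 mm fixed in its bottom. Origin: centre of its underside; z up. It stands on the worktop; grasp it across the rim, at any yaw.
- small_beaker: Bystander: small glass beaker, 47 mm in diameter, 56 mm high. Origin: centre of its underside.
- weighing_bottle: Bystander: small glass weighing bottle with a knobbed lid, 32 mm in diameter, 56 mm high. Origin: centre of its underside.
- vial: Bystander: glass vial with a white screw cap, 25 mm in diameter, 58 mm high, standing on the worktop to the left (+y) of the tray. Origin: centre of its underside.
Things that resemble listed ones, but are neither listed nor needed, are in the scene too. There is more than one size of the dish; the one meant has the size given above.

How it is judged (in metres and radians):
On the way, in this order (a step that is already met when the one before it is completed fails the run):
1. the tray is pressed in past its rest position (value of joint tray below -0.0045 m).
2. the tray has sprung out (value of joint tray above 0.075 m), for 0.2 s.
3. the dish lies flat in the nest of the open tray, let go (horizontal distance between dish and nest below 0.007 m and z of dish in the frame of nest between -0.003 and 0.0025 m and angle between dish's own z axis and vertical below 0.06 rad and contact force between the fingers and dish below 0.05 N and value of joint tray above 0.06 m), for 0.2 s.
At the end, for the whole second after the job is handed in: The tray is shut and held by the catch (joint within 3 mm of 0, at rest), and the dish lies at rest in the nest: centre within 7 mm, underside within 3 mm of the nest floor, tilt under 0.06 rad (value of joint tray between -0.003 and 0.003 m and velocity of joint tray between -0.01 and 0.01 m/s and linear speed of dish below 0.02 m/s and horizontal distance between dish and nest below 0.007 m and z of dish in the frame of nest between -0.003 and 0.0025 m and angle between dish's own z axis and vertical below 0.06 rad); the robot touches nothing.
It fails at once if the small beaker is moved more than 30 mm or knocked over (distance of small_beaker from where it was at the start of the episode above 0.03 m or angle between small_beaker's own z axis and vertical above 0.35 rad).
It fails at once if the weighing bottle is moved more than 30 mm or knocked over (distance of weighing_bottle from where it was at the start of the episode above 0.03 m or angle between weighing_bottle's own z axis and vertical above 0.35 rad).
It fails at once if the vial is moved more than 30 mm or knocked over (distance of vial from where it was at the start of the episode above 0.03 m or angle between vial's own z axis and vertical above 0.35 rad).
It fails at once if the glass dish is tipped up (more than 0.6 rad) (angle between dish's own z axis and vertical above 0.6 rad).
It fails at once if the glass dish is dropped (moves faster than 0.6 m/s with no finger on it, a fall of about 18 mm) (linear speed of dish above 0.6 m/s and contact force between the fingers and dish below 0.05 N).
It also fails if it takes over 66 s, if anything falls off the work surface, if the arm or the gripper's body presses on something with over 40 N, if the wrist force passes 120 N, or if a joint passes its speed limit or range.

## Working session

There is one attempt and no reset: what is moved stays moved. The work goes in short steps, Python scripts to look and compute and a tool call to move; the robot and the scene stay as the last step left them, time stands still between calls to the robot, and variables do not carry over. Pictures are saved under pics/ and viewed, at most 10 in all, crops included, and the job is handed in when it is done.

Besides the shell and the picture viewer there is one more tool, called after "Emit:" by a JSON object that holds its "api" and its "payload". step_arm: Moves the arm, as the interface text tells. Its arguments: {"type":"object","properties":{"linear":{"type":"array"},"delta_rot":{"type":"array"},"grip":{"type":"array"}},"required":["linear","delta_rot","grip"]}

```bash
ls; mkdir -p pics; cat > h.py <<'E'
import numpy as np, cv2
from station import *
def ray(c,p,s=None):
    u,v=p; x=(u-c['cx'])/c['fx']; y=(v-c['cy'])/c['fy']
    if 'mount' in c:
        r=np.hypot(x,y); d=np.array([np.sin(r)*x/r,np.sin(r)*y/r,np.cos(r)]) if r>1e-9 else np.array([0,0,1.])
        d=np.array([d[0],-d[1],-d[2]]); T=np.eye(4); T[:3,:3]=s['ee_rot']; T[:3,3]=s['tcp_pos']; M=T@c['mount']
    else:
        d=np.array([x,-y,-1]); M=np.linalg.inv(c['world_to_cam'])
    return M[:3,3],M[:3,:3]@d
def onz(c,p,z,s=None):
    o,d=ray(c,p,s); return o+d*(z-o[2])/d[2]
def save(c,n): cv2.imwrite(f'pics/{n}.png',c['img'][:,:,::-1])
E
python3 - <<'E'
from h import *
s=sense(); print({k:np.round(v,3).tolist() for k,v in s.items()})
a=capture('top'); b=capture('side')
cv2.imwrite('pics/top.png',a['img'][:,:,::-1]); cv2.imwrite('pics/side.png',b['img'][:,:,::-1])
print([k for k in a], a.get('dist'))
for n,c in(('top',a),('side',b)):
  for l in ['reader','tray_front','nest','dish','small_beaker','weighing_bottle','vial']:
    z={'tray_front':.023,'nest':.01}.get(l,0)
    for f in (landmark_of,):
      for d in f(n,l)[:5]: print(n,l,round(d['score'],2),np.round(d['point']),np.round(onz(c,d['point'],z),3))
E
```

```text
pics
{'time_s': 0.0, 'joints': [-52.562, 22.091, 0.38, -0.03, -68.412, -14.817], 'joint_velocities': [0.016, 0.049, 0.127, 0.043, -0.025, -0.042], 'effort': [0.0, -39.067, 18.74, 4.22, 0.011, -0.0], 'tcp_pos': [0.24, -0.576, 0.221], 'ee_rot': [[-0.923, -0.384, -0.001], [-0.384, 0.923, 0.002], [0.0, 0.002, -1.0]], 'wrist_force': [-0.398, 0.339, 0.532], 'moment': [0.016, -0.014, 0.046], 'gripper_force': 0.0, 'gripper_width': 0.997}
['img', 'fx', 'fy', 'cx', 'cy', 'world_to_cam'] None
top reader 0.79 [214. 162.] [0.648 0.257 0.   ]
top tray_front 0.71 [212. 187.] [0.565 0.254 0.023]
top dish 0.54 [344. 227.] [ 0.447 -0.173  0.   ]
top dish 0.44 [382. 172.] [ 0.63  -0.297  0.   ]
top small_beaker 0.57 [315. 232.] [ 0.43 -0.08  0.  ]
top weighing_bottle 0.63 [278. 229.] [0.434 0.04  0.   ]
top vial 0.55 [176. 192.] [0.549 0.375 0.   ]
top vial 0.45 [315. 231.] [ 0.431 -0.081  0.   ]
side reader 0.92 [215. 232.] [0.646 0.255 0.   ]
side tray_front 0.57 [243. 225.] [0.569 0.254 0.023]
side dish 0.56 [292. 170.] [ 0.435 -0.183 -0.   ]
side dish 0.55 [241. 156.] [ 0.636 -0.311  0.   ]
side small_beaker 0.77 [296. 181.] [ 0.422 -0.09   0.   ]
side weighing_bottle 0.53 [292. 200.] [0.434 0.047 0.   ]
side vial 0.75 [248. 261.] [0.54  0.386 0.   ]
```

```bash
python3 - <<'E'
import cv2,numpy as np
a=cv2.imread('pics/top.png');b=cv2.imread('pics/side.png')
a=cv2.resize(a[110:290,130:430],None,fx=2.6,fy=2.6,interpolation=cv2.INTER_CUBIC)
cv2.imwrite('pics/topc.png',a)
cv2.imwrite('pics/sidec.png',cv2.resize(b[110:310,160:360],None,fx=3,fy=3,interpolation=cv2.INTER_CUBIC))
E
```

```text
(no output)
```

View pics/topc.png

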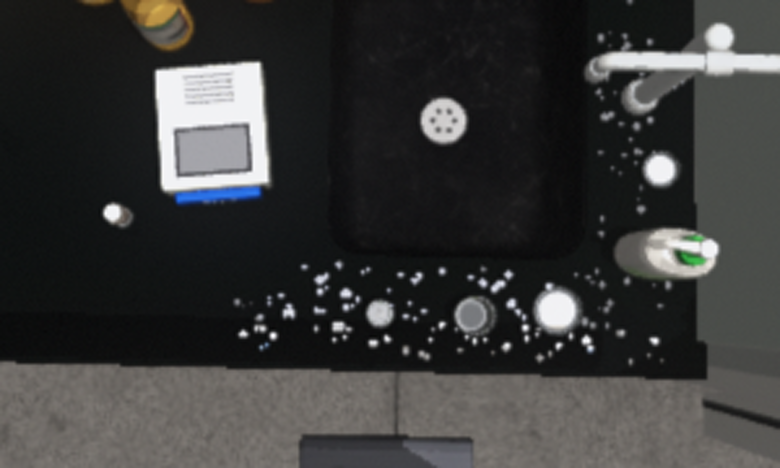

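View pics/sidec.png

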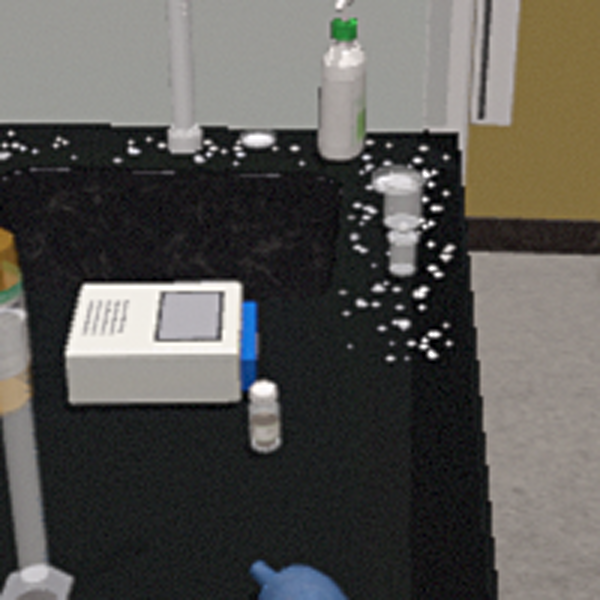

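The top crop has two candidates for the dish: (557,311), native (344,230), which looks larger, and (660,170), native (384,175), which looks smaller. The sink drain at (443,120) also resembles a dish. The reader is left of centre with its blue front facing the robot. I'll measure sizes next.

```bash
python3 - <<'E'
from h import *
s=sense(); w=capture('wrist'); save(w,'w0'); print(w['fx'],w['cx'],w['cy'],w['mount'].round(3).tolist())
def size(c,m,z,s=None):
    k=cv2.findContours(m.astype('uint8'),0,1)[0]; k=max(k,key=cv2.contourArea)[:,0]
    P=np.array([onz(c,p,z,s)[:2] for p in k],np.float32)
    return cv2.fitEllipse(P) if len(P)>4 else None
for n in('top','side','wrist'):
  c=w if n=='wrist' else capture(n)
  for d in silhouettes(n,'dish')[:4]:
    print(n,round(d['score'],2),np.round(d['point']),d['mask'].sum(),size(c,d['mask'],.01,s))
    if n!='side':
      g=c['img'].min(2); m=(g>150)&cv2.dilate(d['mask'].astype('uint8'),np.ones((5,5))).astype(bool)
      print('  white',m.sum(),size(c,m,.003,s) if m.any() else 0)
E
```

```text
297.3186396354542 254.33394616572363 193.05139779538166 [[-0.001, 0.957, 0.292, 0.08], [1.0, 0.001, 0.001, -0.001], [0.001, 0.292, -0.957, -0.163], [0.0, 0.0, 0.0, 1.0]]
top 0.7 [346. 226.] 238 ((0.4437553882598877, -0.17252346873283386), (0.05147150531411171, 0.05474323779344559), 159.87904357910156)
  white 184 ((0.4429093897342682, -0.17210806906223297), (0.04476610943675041, 0.05156666040420532), 110.50662994384766)
top 0.53 [384. 173.] 145 ((0.6216729879379272, -0.29985716938972473), (0.03947541117668152, 0.043950095772743225), 42.92787551879883)
  white 103 ((0.6204637289047241, -0.30122414231300354), (0.03383909538388252, 0.03590613976120949), 27.981149673461914)
side 0.64 [243. 153.] 34 ((0.6177602410316467, -0.2877841293811798), (0.034595880657434464, 0.03821306303143501), 85.35881042480469)
side 0.55 [288. 167.] 41 ((0.4484213590621948, -0.17654477059841156), (0.0321151427924633, 0.06494002044200897), 160.79425048828125)
```

View pics/w0.png

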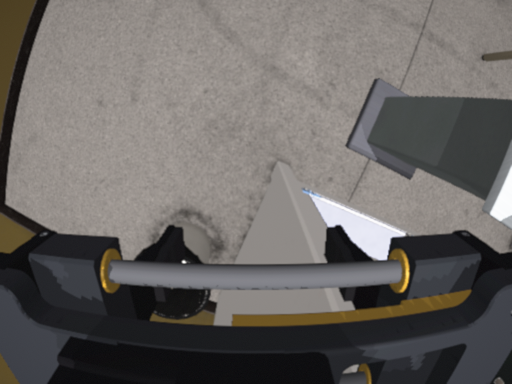

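The larger dish measures about 55–58 mm, including a pixel for the edge, and the smaller one about 44 mm. The target is the one at top px (346,226), world (0.444,-0.172). The wrist view shows only floor, so I'll move there for a close check.

Emit:
{"api": "step_arm", "payload": {"linear": [[0,0,-50],[0,0,-50],[-41,39.5,0],[-41,39.5,0],[-41,39.5,0],[-41,39.5,0],[-41,39.5,0],[-41,39.5,0],[-41,39.5,0],[-41,39.5,0]], "delta_rot": [[0,0,0],[0,0,0],[0,0,0],[0,0,0],[0,0,0],[0,0,0],[0,0,0],[0,0,0],[0,0,0],[0,0,0]], "grip": [87,87,87,87,87,87,87,87,87,87]}}

```text
time_s: 2.35
tcp_pos: [0.422, -0.1573, 0.323]
ee_rot: [[-0.923, -0.385, 0.001], [-0.385, 0.923, -0.0], [-0.001, -0.001, -1.0]]
wrist_force: [1.0, 0.1, 0.0]
gripper_width: 1.002
gripper_force: 0.0
```

```bash
cat >> h.py <<'E'
def size(c,m,z,s=None):
    k=cv2.findContours(m.astype('uint8'),0,1)[0]; k=max(k,key=cv2.contourArea)[:,0]
    P=np.array([onz(c,p,z,s)[:2] for p in k],np.float32)
    return cv2.fitEllipse(P) if len(P)>4 else None
E
python3 - <<'E'
from h import *
s=sense(); w=capture('wrist'); save(w,'w1'); print(s['tcp_pos'],s['time_s'])
for l in('dish','small_beaker','weighing_bottle'):
  for d in silhouettes('wrist',l)[:3]: print(l,round(d['score'],2),np.round(d['point']),size(w,d['mask'],.01,s))
  for d in landmark_of('wrist',l)[:3]: print('  lm',round(d['score'],2),np.round(d['point']),onz(w,d['point'],0,s))
E
```

```text
[ 0.4220105  -0.15727671  0.32300162] 2.35
dish 0.84 [241. 162.] ((0.44319868087768555, -0.17428307235240936), (0.057997409254312515, 0.06093033030629158), 110.02719116210938)
dish 0.69 [139. 221.] ((0.6071662306785583, -0.30234161019325256), (0.01880381442606449, 0.03955012932419777), 174.60263061523438)
  lm 0.84 [141. 225.] [ 0.62512091 -0.30502227  0.        ]
  lm 0.55 [241. 160.] [ 0.44121507 -0.17560726  0.        ]
small_beaker 0.81 [304. 184.] ((0.4397445321083069, -0.058802396059036255), (0.04858558997511864, 0.06289350241422653), 145.44557189941406)
  lm 0.89 [300. 179.] [ 0.43348326 -0.07020626  0.        ]
weighing_bottle 0.69 [241. 161.] ((0.44317561388015747, -0.17453651130199432), (0.057783350348472595, 0.060141853988170624), 101.98587036132812)
weighing_bottle 0.62 [361. 210.] ((0.43689149618148804, 0.055791713297367096), (0.03071758896112442, 0.053362227976322174), 160.91754150390625)
  lm 0.73 [355. 206.] [0.43933967 0.04554943 0.        ]
```

View pics/w1.png

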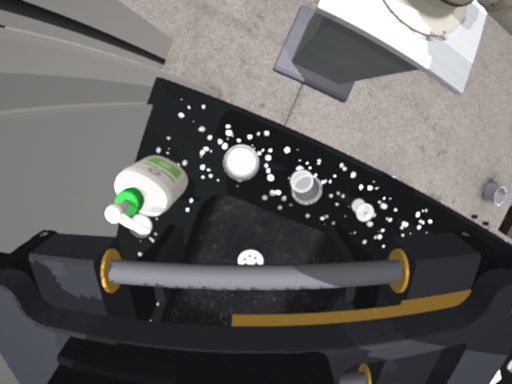

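The wrist picture confirms the 58 mm dish at px (241,162), world (0.443,-0.174). The beaker is at (304,184), the weighing bottle at (361,210), and the small dish is hidden behind the soap bottle. Now to the reader.

Emit:
{"api": "step_arm", "payload": {"linear": [[-26,44,0],[-26,44,0],[-26,44,0],[-26,44,0],[-26,44,0],[-26,44,0],[-26,44,0],[-26,44,0],[0,0,30],[0,0,30]], "delta_rot": [[0,0,0],[0,0,0],[0,0,0],[0,0,0],[0,0,0],[0,0,0],[0,0,0],[0,0,0],[0,0,0.159],[0,0,0.159]], "grip": [0,0,0,0,0,0,0,0,0,0]}}

```text
time_s: 3.95
tcp_pos: [0.479, 0.2453, 0.2615]
ee_rot: [[-0.998, -0.07, 0.0], [-0.07, 0.998, 0.0], [-0.0, 0.0, -1.0]]
wrist_force: [0.0, -0.6, 0.0]
gripper_width: 0.017
gripper_force: 0.0
```

```bash
python3 - <<'E'
from h import *
s=sense(); w=capture('wrist'); save(w,'w2'); print(s['tcp_pos'],s['gripper_width'])
for l in('reader','tray_front','nest','vial'):
  for d in silhouettes('wrist',l)[:2]: print(l,round(d['score'],2),np.round(d['point']),d['mask'].sum())
  for d in landmark_of('wrist',l)[:3]: print('  lm',round(d['score'],2),np.round(d['point']),onz(w,d['point'],{'tray_front':.023,'nest':.01}.get(l,0),s))
i=w['img'].astype(int); m=((i[:,:,2]-i[:,:,0]>60)).astype('uint8')
n,L,st,ce=cv2.connectedComponentsWithStats(m); k=1+np.argmax(st[1:,4]); print(st[k])
P=np.argwhere(L==k)[:,::-1]
for z in(.041,):
  Q=np.array([onz(w,p,z,s)[:2] for p in P],np.float32); print(cv2.minAreaRect(Q), cv2.boxPoints(cv2.minAreaRect(Q)))
t=capture('top')
for z,d in ((.055,silhouettes('top','reader')[0]),):
  Q=np.array([onz(t,p,z)[:2] for p in np.argwhere(d['mask'])[:,::-1]],np.float32); print('top',cv2.minAreaRect(Q))
E
```

```text
[0.4790184  0.24525828 0.26153722] 0.017373148993016747
reader 0.66 [255. 228.] 1643
  lm 0.85 [255. 267.] [0.65547722 0.25759047 0.        ]
tray_front 0.25 [249. 226.] 859
  lm 0.93 [253. 228.] [0.57527515 0.24897141 0.023     ]
nest 0.74 [255. 224.] 915
nest 0.56 [116. 130.] 521
vial 0.94 [340. 217.] 443
  lm 0.64 [335. 211.] [0.54977267 0.37464401 0.        ]
[ 435  177   57   38 1183]
((0.49600768089294434, 0.5904887914657593), (0.06079144403338432, 0.12174609303474426), 5.349637985229492) [[0.46006897 0.6482628 ]
 [0.47141972 0.527047  ]
 [0.5319464  0.5327148 ]
 [0.52059567 0.6539306 ]]
top ((0.644670307636261, 0.25549283623695374), (0.1716274470090866, 0.13657179474830627), 7.326853275299072)
```

View pics/w2.png

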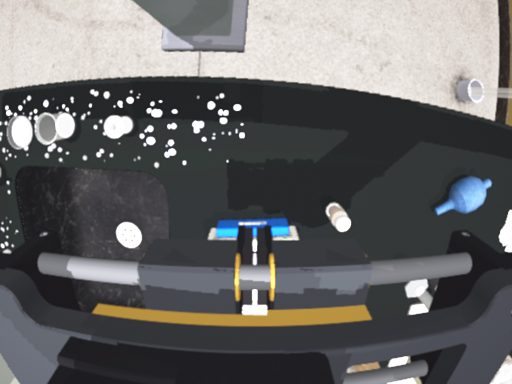

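The wrist picture shows the blue front at (253,228), the vial at (340,217), and a blue bulb far right. I'll fit the front's edge for an accurate pose.

```bash
cat >> h.py <<'E'
def front(w,s,box=(190,200,310,250),zb=.005):
    x0,y0,x1,y1=box; i=cv2.cvtColor(w['img'],cv2.COLOR_RGB2HSV); m=(i[:,:,0]>95)&(i[:,:,0]<125)&(i[:,:,1]>130)&(i[:,:,2]>60)
    n=np.zeros_like(m); n[y0:y1,x0:x1]=m[y0:y1,x0:x1]; ys,xs=np.where(n)
    cols=np.arange(xs.min()+3,xs.max()-2); q=np.array([onz(w,(c,ys[xs==c].min()-.5),zb,s)[:2] for c in cols if (xs==c).any()])
    b=np.polyfit(q[:,1],q[:,0],1); r=q[:,0]-np.polyval(b,q[:,1]); k=abs(r)<.003; b=np.polyfit(q[k,1],q[k,0],1)
    e=[onz(w,(xs.min(),np.median(ys[xs<=xs.min()+1])),.02,s),onz(w,(xs.max()+1,np.median(ys[xs>=xs.max()-1])),.02,s)]
    return b,-np.degrees(np.arctan(b[0])),q[[0,-1]],e,r.std(),(xs.min(),xs.max(),ys.min(),ys.max())
E
python3 - <<'E'
from h import *
s=sense(); w=capture('wrist')
b,yaw,q,e,r,bb=front(w,s); print(yaw,q,np.round(e,4),r,bb, np.polyval(b,.253))
cv2.imwrite('pics/w2c.png',cv2.resize(w['img'][200:260,190:350,::-1],None,fx=5,fy=5,interpolation=cv2.INTER_CUBIC))
# reader yaw from top view: reader white-top edges
t=capture('top'); g=t['img'].min(2)>150; g[:, :180]=0; g[:,250:]=0; g[:125]=0; g[200:]=0
n,L,st,c=cv2.connectedComponentsWithStats(g.astype('uint8')); k=1+np.argmax(st[1:,4])
k=cv2.findContours((L==k).astype('uint8'),0,1)[0][0][:,0]
print(cv2.minAreaRect(np.array([onz(t,p,.055)[:2] for p in k],np.float32)))
t2=landmark_of('top','tray_front'); print([onz(t,d['point'],.023) for d in t2])
E
```

```text
6.068816810386123 [[0.57257676 0.19600578]
 [0.56321995 0.29674864]] [[0.5822 0.1935 0.02  ]
 [0.573  0.3025 0.02  ]] 0.0005503928589491827 (np.int64(215), np.int64(287), np.int64(217), np.int64(236)) 0.566429119003403
((0.652949333190918, 0.25775352120399475), (0.14958436787128448, 0.12904900312423706), 6.000986576080322)
[array([0.58096572, 0.25389714, 0.023     ])]
```

View pics/w2c.png

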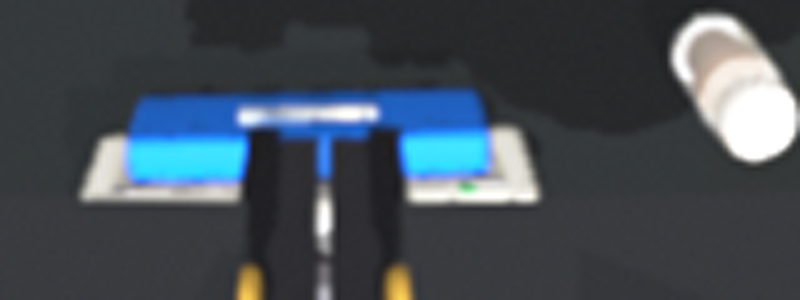

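Emit:
{"api": "step_arm", "payload": {"linear": [[0,0,49],[0,0,49],[0,0,49],[0,0,49],[0,0,49],[-20,-6,0],[0,0,0]], "delta_rot": [[0,0,-0.035],[0,0,0],[0,0,0],[0,0,0],[0,0,0],[0,0,0],[0,0,0]], "grip": [0,0,0,0,0,0,0]}}

```text
time_s: 5.52
tcp_pos: [0.4998, 0.2423, 0.0169]
ee_rot: [[-0.994, -0.111, 0.0], [-0.111, 0.994, -0.0], [-0.0, -0.0, -1.0]]
wrist_force: [0.5, -0.2, 1.3]
gripper_width: 0.007
gripper_force: 0.0
```

Emit:
{"api": "step_arm", "payload": {"linear": [[-25,0,0],[-22,0,0],[-5,0,0],[0,0,0]], "delta_rot": [[0,0,0],[0,0,0],[0,0,0],[0,0,0]], "grip": [0,0,0,0]}}

```text
time_s: 6.02
tcp_pos: [0.5499, 0.2479, 0.0177]
ee_rot: [[-0.994, -0.111, -0.0], [-0.111, 0.994, 0.0], [0.0, 0.0, -1.0]]
wrist_force: [0.4, -0.4, -0.2]
gripper_width: 0.008
gripper_force: 0.0
```

Emit:
{"api": "step_arm", "payload": {"linear": [[-4,0,0],[-3,0,0],[0,0,0]], "delta_rot": [[0,0,0],[0,0,0],[0,0,0]], "grip": [0,0,0]}}

```text
time_s: 6.4
tcp_pos: [0.5562, 0.2484, 0.0176]
ee_rot: [[-0.994, -0.111, -0.002], [-0.111, 0.994, -0.001], [0.002, -0.001, -1.0]]
wrist_force: [-4.7, 0.0, 2.6]
gripper_width: 0.007
gripper_force: 2.4
```

Emit:
{"api": "step_arm", "payload": {"linear": [[-4,0,0],[-4,0,0],[0,0,0]], "delta_rot": [[0,0,0],[0,0,0],[0,0,0]], "grip": [0,0,0]}}

```text
time_s: 6.78
tcp_pos: [0.5645, 0.2493, 0.0175]
ee_rot: [[-0.994, -0.111, -0.002], [-0.111, 0.994, -0.001], [0.002, -0.001, -1.0]]
wrist_force: [-5.5, 0.2, 4.3]
gripper_width: 0.002
gripper_force: 2.5
```

Emit:
{"api": "step_arm", "payload": {"linear": [[-1.5,0,0],[0,0,0]], "delta_rot": [[0,0,0],[0,0,0]], "grip": [0,0]}}

```text
time_s: 7.02
tcp_pos: [0.5646, 0.2493, 0.0175]
ee_rot: [[-0.994, -0.111, -0.004], [-0.111, 0.994, -0.002], [0.004, -0.001, -1.0]]
wrist_force: [-8.6, -0.0, 6.3]
gripper_width: 0.002
gripper_force: 4.4
```

Emit:
{"api": "step_arm", "payload": {"linear": [[62,0,0],[62,0,0],[20,0,0],[0,0,-60],[0,0,-60],[0,0,-60],[0,0,-60],[0,0,0]], "delta_rot": [[0,0,0],[0,0,0],[0,0,0],[0,0,0],[0,0,0],[0,0,0],[0,0,0],[0,0,0]], "grip": [0,0,0,0,0,0,87,87]}}

```text
time_s: 8.02
tcp_pos: [0.4269, 0.2359, 0.2635]
ee_rot: [[-0.994, -0.112, 0.012], [-0.112, 0.994, 0.01], [-0.013, 0.008, -1.0]]
wrist_force: [-0.2, 0.0, -1.3]
gripper_width: 0.152
gripper_force: 0.0
```

```bash
python3 - <<'E'
from h import *
s=sense(); w=capture('wrist'); save(w,'w3'); print(s['tcp_pos'],s['time_s'])
for l in('tray_front','nest','vial'):
  for d in landmark_of('wrist',l)[:2]: print(l,round(d['score'],2),np.round(d['point']),onz(w,d['point'],{'tray_front':.023,'nest':.01}.get(l,0),s))
t=capture('top'); print([onz(t,d['point'],.01) for d in landmark_of('top','nest')[:2]],[onz(t,d['point'],.023) for d in landmark_of('top','tray_front')[:2]])
E
```

```text
[0.42689393 0.23593134 0.26346629] 8.025
tray_front 0.85 [253. 201.] [0.48463457 0.24121661 0.023     ]
nest 0.73 [257. 231.] [0.53796824 0.25270888 0.01      ]
vial 0.37 [329. 241.] [0.54898297 0.37388078 0.        ]
[array([0.5333879 , 0.24768591, 0.01      ])] [array([0.48347753, 0.2441502 , 0.023     ])]
```

View pics/w3.png

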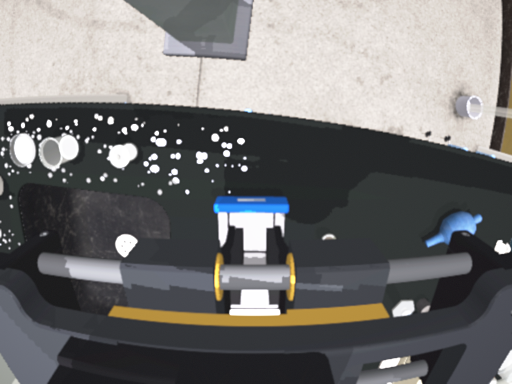

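The tray is out: blue front at (253,205), nest partly behind the fingers. Next, the dish.

Emit:
{"api": "step_arm", "payload": {"linear": [[4.3,-58.5,0],[4.3,-58.5,0],[4.3,-58.5,0],[4.3,-58.5,0],[4.3,-58.5,0],[4.3,-58.5,0],[4.3,-58.5,0],[0,0,0],[0,0,0],[0,0,0]], "delta_rot": [[0,0,0],[0,0,0],[0,0,0],[0,0,0],[0,0,0],[0,0,0],[0,0,0],[0,0,0.174],[0,0,0.174],[0,0,0.174]], "grip": [87,87,87,87,87,87,87,87,87,87]}}

```text
time_s: 9.62
tcp_pos: [0.4392, -0.177, 0.2565]
ee_rot: [[-0.914, 0.405, -0.002], [0.405, 0.914, 0.0], [0.002, -0.001, -1.0]]
wrist_force: [-0.6, 1.0, 0.2]
gripper_width: 1.001
gripper_force: 0.0
```

Emit:
{"api": "step_arm", "payload": {"linear": [[0,0,20],[0,0,20],[0,0,0]], "delta_rot": [[0,0,0.174],[0,0,0.174],[0,0,0]], "grip": [87,87,87]}}

```text
time_s: 10.0
tcp_pos: [0.4383, -0.1765, 0.2155]
ee_rot: [[-0.727, 0.686, -0.005], [0.686, 0.727, 0.0], [0.004, -0.003, -1.0]]
wrist_force: [-0.2, -0.1, 0.2]
gripper_width: 1.001
gripper_force: 0.0
```

```bash
cat > look.py <<'E'
from h import *
s=sense(); w=capture('wrist'); print(s['tcp_pos'],s['gripper_width'],s['time_s'])
R=np.array(s['ee_rot'])
for l in('dish','small_beaker'):
  for d in silhouettes('wrist',l)[:2]:
    e=size(w,d['mask'],.01,s); print(l,round(d['score'],2),np.round(d['point']),e)
    if e: print('   tool delta mm',1000*R.T@(np.array([*e[0],.001])-s['tcp_pos']))
  for d in landmark_of('wrist',l)[:2]: p=onz(w,d['point'],0,s); print('  lm',round(d['score'],2),np.round(d['point']),p,1000*R.T@(p-s['tcp_pos']))
# white disc
g=(w['img'].min(2)>190).astype('uint8'); n,L,st,c=cv2.connectedComponentsWithStats(g)
for k in range(1,n):
  if st[k,4]>300:
    e=size(w,L==k,.003,s)
    if e and .035<e[1][0] and e[1][1]<.06: print('white',st[k],e,1000*R.T@(np.array([*e[0],.001])-s['tcp_pos']))
E
python3 look.py
```

```text
[ 0.4383152  -0.17649856  0.21551895] 1.0008758976663112 10.0
dish 0.82 [259. 168.] ((0.4428269565105438, -0.17468613386154175), (0.05794262886047363, 0.06064505875110626), 44.9700813293457)
   tool delta mm [ -2.89348544   5.10442737 214.49380448]
dish 0.63 [276. 305.] ((0.6163436770439148, -0.29985466599464417), (0.03818570449948311, 0.04772601276636124), 127.82405090332031)
   tool delta mm [-214.99826328   33.13834351  213.55758653]
  lm 0.84 [258. 163.] [ 0.43661111 -0.17082193  0.        ] [  4.27544287   3.65266095 215.52708263]
  lm 0.83 [280. 306.] [ 0.62891488 -0.3019888   0.        ] [-225.61043355   40.21629267  214.49250472]
small_beaker 0.77 [323. 110.] ((0.440060555934906, -0.0620354488492012), (0.048800013959407806, 0.0557386688888073), 132.3970184326172)
   tool delta mm [ 76.42619976  85.14325462 214.55277164]
  lm 0.58 [314. 109.] [ 0.43457664 -0.06936073  0.        ] [ 75.38387709  76.05503269 215.57785732]
white [371 187  29  30 649] ((0.6008515357971191, -0.0744696632027626), (0.04359911009669304, 0.04433107376098633), 119.97021484375) [-49.05761037 186.44221537 213.72643088]
white [263 296  28  19 431] ((0.6210792660713196, -0.3037055432796478), (0.03878764808177948, 0.04295429214835167), 134.071044921875) [-221.0853757    33.58718639  213.53186237]
```

Emit:
{"api": "step_arm", "payload": {"linear": [[-3,5,45],[0,0,45],[0,0,45],[0,0,40],[0,0,15],[0,0,0]], "delta_rot": [[0,0,0],[0,0,0],[0,0,0],[0,0,0],[0,0,0],[0,0,0]], "grip": [87,87,87,87,87,87]}}

```text
time_s: 11.0
tcp_pos: [0.445, -0.175, 0.0269]
ee_rot: [[-0.727, 0.687, -0.002], [0.687, 0.727, -0.0], [0.001, -0.001, -1.0]]
wrist_force: [-0.1, -0.2, 0.8]
gripper_width: 0.997
gripper_force: 0.0
```

```bash
sed -i '$a save(w,"w%d"%int(s["time_s"]*100))' look.py; python3 look.py; ls pics
```

```text
[ 0.44496297 -0.17502767  0.02694682] 0.9968483416144005 11.0
dish 0.58 [254. 220.] ((0.44206711649894714, -0.17483745515346527), (0.058556798845529556, 0.060812246054410934), 37.178714752197266)
   tool delta mm [ 2.20030482 -1.81592502 25.95227588]
  lm 0.87 [255. 214.] [ 0.4407412  -0.17102511  0.        ] [ 5.78131708  0.04519194 26.95457626]
small_beaker 0.96 [387. 104.] ((0.44564011693000793, -0.05361155420541763), (0.06057661026716232, 0.07687672227621078), 138.79052734375)
   tool delta mm [82.87591027 88.73755026 25.93838321]
  lm 0.66 [360. 103.] [ 0.43208556 -0.06761214  0.        ] [83.10786901 69.2533339  26.96501357]
white [ 211  181   85   76 4850] ((0.44177013635635376, -0.17426817119121552), (0.05483893305063248, 0.05540214851498604), 132.294189453125) [ 2.80718163 -1.6062069  25.95280817]
side.png
sidec.png
top.png
topc.png
w0.png
w1.png
w1100.png
w2.png
w2c.png
w3.png
```

Emit:
{"api": "step_arm", "payload": {"linear": [[2.5,-1.5,0],[0,0,15],[0,0,6],[0,0,0],[0,0,0],[0,0,0],[0,0,0],[0,0,0]], "delta_rot": [[0,0,0],[0,0,0],[0,0,0],[0,0,0],[0,0,0],[0,0,0],[0,0,0],[0,0,0]], "grip": [87,87,87,87,50,50,50,50]}}

```text
time_s: 12.25
tcp_pos: [0.4424, -0.1744, 0.0067]
ee_rot: [[-0.726, 0.688, 0.0], [0.688, 0.726, -0.0], [-0.0, 0.0, -1.0]]
wrist_force: [-0.2, 0.7, 1.4]
gripper_width: 0.649
gripper_force: 30.0
```

Emit:
{"api": "step_arm", "payload": {"linear": [[0,0,-5],[0,0,-15],[0,0,-30],[0,0,-40],[0,0,-40],[0,0,0]], "delta_rot": [[0,0,0],[0,0,0],[0,0,0],[0,0,0],[0,0,0],[0,0,0]], "grip": [50,50,50,50,50,50]}}

```text
time_s: 13.0
tcp_pos: [0.4445, -0.1746, 0.14]
ee_rot: [[-0.726, 0.687, 0.008], [0.687, 0.726, -0.001], [-0.006, 0.005, -1.0]]
wrist_force: [-0.7, 0.7, -1.6]
gripper_width: 0.651
gripper_force: 30.0
```

```bash
cat > held.py <<'E'
from h import *
s=sense(); w=capture('wrist'); R=np.array(s['ee_rot']); print(s['tcp_pos'],s['gripper_width'],s['time_s'])
z=s['tcp_pos'][2]
for d in silhouettes('wrist','dish')[:1]:
  e=size(w,d['mask'],z+.004,s); print(d['score'],d['point'],e,1000*R.T@(np.array([*e[0],z])-s['tcp_pos']))
g=(w['img'].min(2)>190).astype('uint8'); n,L,st,c=cv2.connectedComponentsWithStats(g)
for k in range(1,n):
  if st[k,4]>1500:
    e=size(w,L==k,z-.003,s); print('white',st[k],e,1000*R.T@(np.array([*e[0],z])-s['tcp_pos']))
save(w,'held')
E
python3 held.py
```

```text
[ 0.44449632 -0.17464116  0.14004831] 0.6514443015410017 13.0
0.63 [256.0, 232.7] ((0.4401997923851013, -0.1710534393787384), (0.04922894015908241, 0.06155632063746452), 133.07064819335938) [ 5.58660363 -0.34682635 -0.03793232]
white [ 235    0   95   66 1917] ((0.3628041744232178, -0.07935741543769836), (0.026018664240837097, 0.051526494324207306), 173.87777709960938) [124.82499169  13.06773033  -0.74430867]
white [    0    21   249   214 21925] ((0.31954580545425415, -0.2060929536819458), (0.10296299308538437, 0.1710233837366104), 152.3491973876953) [  69.14187111 -108.7210793    -0.98735127]
white [ 299   67   65   65 1653] ((0.41583123803138733, -0.08575271815061569), (0.032715607434511185, 0.0355001762509346), 135.7955322265625) [81.91312026 44.86632615 -0.30845729]
white [ 206  194   97   71 5372] ((0.44206589460372925, -0.17321482300758362), (0.049582209438085556, 0.057523589581251144), 136.93605041503906) [ 2.74565518 -0.63429802 -0.02094295]
```

View pics/held.png

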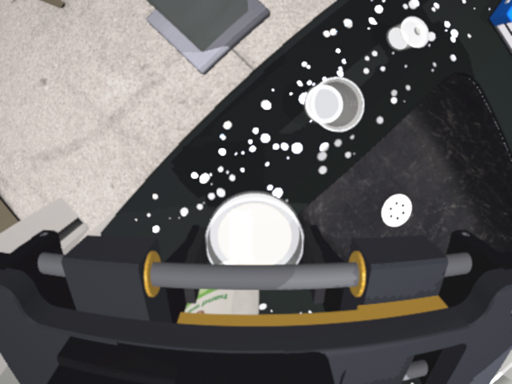

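The dish is held level at (255,232), and beaker and bottle still stand at (335,103) and (408,37). The view cuts off the dish's rear, so I'll get the dish-to-TCP offset from the front rim.

```bash
python3 - <<'E'
from h import *
from scipy.optimize import least_squares
s=sense(); w=capture('wrist'); R=np.array(s['ee_rot'])
m=max(silhouettes('wrist','dish'),key=lambda d:d['mask'].sum())['mask']
ys,xs=np.where(m); print(xs.min(),xs.max(),ys.min(),ys.max())
for z in(s['tcp_pos'][2]+.0073,):
  P=[]
  for c in range(xs.min()+8,xs.max()-8):
    p=onz(w,(c,ys[xs==c].min()-.5),z,s); P.append((R.T@(p-s['tcp_pos']))[:2])
  P=np.array(P); f=least_squares(lambda q:np.hypot(*(P-q[:2]).T)-.029,[0,0],loss='soft_l1',f_scale=.001)
  g=least_squares(lambda q:np.hypot(*(P-q[:2]).T)-q[2],[0,0,.029])
  print(f.x*1000,g.x*1000)
E
```

```text
206 303 192 263
[ 3.4142244  -0.56353906] [ 4.42161788 -0.56941057 28.0969873 ]
```

Emit:
{"api": "step_arm", "payload": {"linear": [[0,0,-20],[0,0,0],[0,0,0],[0,0,0],[0,0,0],[0,0,0],[0,0,0]], "delta_rot": [[0,0,-0.1],[0,0,-0.155],[0,0,-0.155],[0,0,-0.155],[0,0,-0.155],[0,0,-0.155],[0,0,0]], "grip": [50,50,50,50,50,50,50]}}

```text
time_s: 14.08
tcp_pos: [0.4416, -0.1743, 0.1553]
ee_rot: [[-0.993, -0.115, -0.003], [-0.115, 0.993, 0.0], [0.003, 0.001, -1.0]]
wrist_force: [-0.3, -0.4, 0.8]
gripper_width: 0.657
gripper_force: 30.0
```

Emit:
{"api": "step_arm", "payload": {"linear": [[-8,22,0],[-16,45,0],[-16,45,0],[-16,45,0],[-16,45,0],[-16,45,0],[-16,45,0],[-16,45,0],[-16,45,0],[-8,24,0]], "delta_rot": [[0,0,0],[0,0,0],[0,0,0],[0,0,0],[0,0,0],[0,0,0],[0,0,0],[0,0,0],[0,0,0],[0,0,0]], "grip": [50,50,50,50,50,50,50,50,50,50]}}

```text
time_s: 15.32
tcp_pos: [0.538, 0.2476, 0.1554]
ee_rot: [[-0.993, -0.116, -0.001], [-0.116, 0.993, -0.001], [0.001, -0.001, -1.0]]
wrist_force: [-0.3, -0.6, -0.4]
gripper_width: 0.652
gripper_force: 30.0
```

Emit:
{"api": "step_arm", "payload": {"linear": [[0,0,40],[0,0,40],[0,0,0],[0,0,0]], "delta_rot": [[0,0,0],[0,0,0],[0,0,0],[0,0,0]], "grip": [50,50,50,50]}}

```text
time_s: 15.82
tcp_pos: [0.5389, 0.2458, 0.0777]
ee_rot: [[-0.993, -0.116, 0.002], [-0.116, 0.993, 0.0], [-0.002, 0.0, -1.0]]
wrist_force: [0.6, -0.2, 0.6]
gripper_width: 0.648
gripper_force: 30.0
```

```bash
cat > rel.py <<'E'
from h import *
from scipy.optimize import least_squares
s=sense(); w=capture('wrist'); R=np.array(s['ee_rot']); T=s['tcp_pos']; print(np.round(T,4))
tool=lambda p:1000*R.T@(p-T)
m=max(silhouettes('wrist','dish'),key=lambda d:d['mask'].sum())['mask']; ys,xs=np.where(m); print(xs.min(),xs.max(),ys.min(),ys.max())
P=np.array([tool(onz(w,(c,ys[xs==c].min()-.5),T[2]+.0073,s))[:2] for c in range(xs.min()+8,xs.max()-8)])
f=least_squares(lambda q:np.hypot(*(P-q[:2]).T)-29,[0,0],loss='soft_l1'); print('dish',f.x,'z',T[2]-.0067)
for l,z in(('nest',.01),('tray_front',.023)):
  for d in landmark_of('wrist',l)[:1]: print(l,d['score'],np.round(d['point']),tool(onz(w,d['point'],z,s)))
try:
  x0,y0,x1,y1=150,60,380,225; b,yaw,q,e,r,bb=front(w,s,(x0,y0,x1,y1)); print('front z5 edge yaw',yaw,[tool(np.array([*k,.005])) for k in q],bb)
except Exception as x: print(x)
save(w,'rel%d'%int(s['time_s']*100)); print(s['time_s'])
E
python3 rel.py
```

```text
[0.5389 0.2458 0.0777]
206 302 192 263
dish [ 3.99030403 -1.30229229] z 0.07101731869610016
nest 0.85 [256. 202.] [ 1.80032933 -0.08727633 67.71446675]
tray_front 0.93 [259. 137.] [56.18124226  2.43378293 54.62664394]
front z5 edge yaw 5.7422870169029 [array([ 54.1380509 , -59.7860815 ,  72.61690117]), array([52.35171842, 57.6794909 , 72.64450778])] (np.int64(179), np.int64(330), np.int64(134), np.int64(161))
15.825
```

```bash
python3 -c "
import cv2;a=cv2.imread('pics/rel1582.png');cv2.imwrite('pics/relc.png',cv2.resize(a[110:290,140:370],None,fx=3.3,fy=3.3,interpolation=cv2.INTER_CUBIC))"
```

```text
(no output)
```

View pics/relc.png

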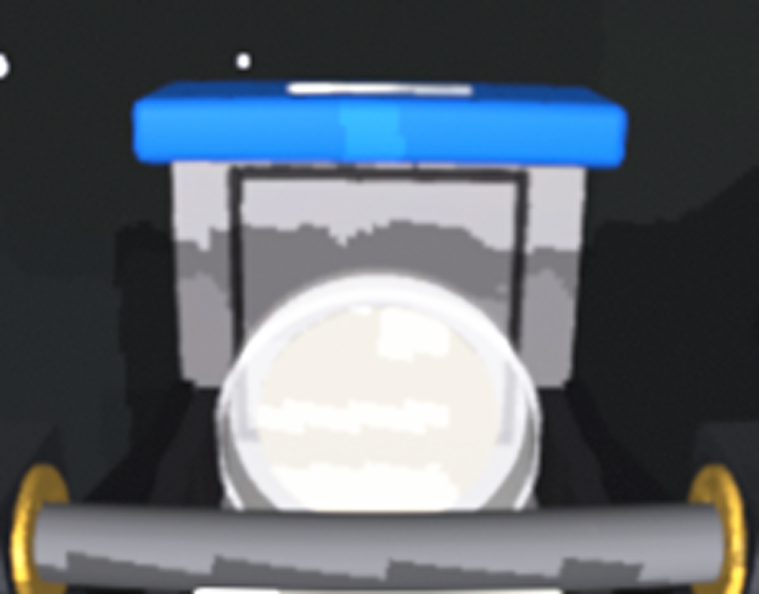

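The crop shows the dish held over the open tray, with the nest's front inner corners at crop (245,180) and (515,183) and its rear corners visible through the glass near y=437. I'll convert these.

```bash
cat > conv.py <<'E'
from h import *
s=sense(); w=capture('wrist'); R=np.array(s['ee_rot']); T=s['tcp_pos']
def t(u,v,z): return (1000*R.T@(onz(w,(140+u/3.3-.5,110+v/3.3-.5),z,s)-T))[:2].round(1)
for n,u,v,z in[('nFL in',243,180,.011),('nFR in',516,182,.011),('nFL out',230,168,.013),('nFR out',527,171,.013),('nRL',250,440,.012),('nRR',505,440,.012),('front lip top inner L',140,162,.041),('face top edge mid',380,96,.041),
 ('face top L',135,103,.041),('face top R',625,110,.041),
 ('rim top',380,271,.085),('rim L',217,430,.085),('rim R',541,430,.085),('disc top',378,305,.073),('disc L',258,400,.073),('disc R',497,400,.073)]: print(n,t(u,v,z))
E
python3 conv.py
```

```text
nFL in [ 33.7 -34. ]
nFR in [33.1 31.8]
nFL out [ 37.  -36.7]
nFR out [36.2 34.1]
nRL [-35.2 -35.1]
nRR [-35.3  31.7]
front lip top inner L [ 43.9 -51.7]
face top edge mid [57.1 -1. ]
face top L [ 56.5 -52.1]
face top R [54.9 50.3]
rim top [32.9 -1. ]
rim L [  3.3 -30.2]
rim R [ 3.2 27.7]
disc top [22.9 -1.4]
disc L [  3.9 -24.1]
disc R [ 3.8 21.1]
```

Emit:
{"api": "step_arm", "payload": {"linear": [[-1.5,0,20],[0,0,20],[0,0,14],[0,0,0],[0,0,0]], "delta_rot": [[0,0,0],[0,0,0],[0,0,0],[0,0,0],[0,0,0]], "grip": [50,50,50,50,50]}}

```text
time_s: 16.7
tcp_pos: [0.5401, 0.2462, 0.0233]
ee_rot: [[-0.993, -0.117, 0.001], [-0.117, 0.993, 0.001], [-0.001, 0.001, -1.0]]
wrist_force: [0.4, -0.1, -0.1]
gripper_width: 0.654
gripper_force: 30.0
```

```bash
python3 rel.py; python3 -c "
import cv2,glob,os;f=max(glob.glob('pics/rel*.png'),key=os.path.getmtime);a=cv2.imread(f);cv2.imwrite('pics/relc2.png',cv2.resize(a[110:290,140:370],None,fx=3.3,fy=3.3,interpolation=cv2.INTER_CUBIC))"
```

```text
[0.5401 0.2462 0.0233]
206 303 192 263
dish [ 4.26226821 -1.46781331] z 0.016607725878549955
tray_front 0.84 [255. 144.] [58.52371041 -0.63420784  0.22901249]
front z5 edge yaw 5.763731946436245 [array([ 53.59408563, -63.23533381,  18.19960412]), array([51.48924255, 61.21645448, 18.27404415])] (np.int64(154), np.int64(355), np.int64(141), np.int64(178))
16.7
```

View pics/relc2.png

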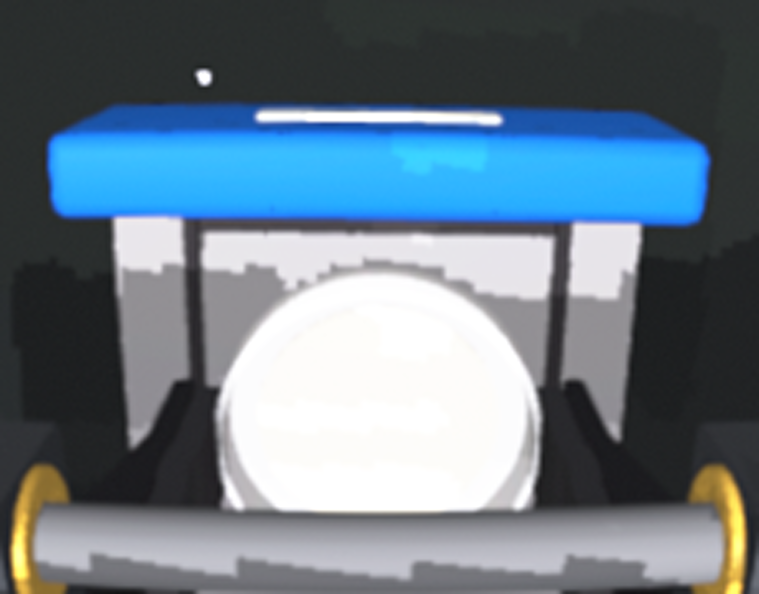

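```bash
sed -i '/^for n/,$d' conv.py; cat >> conv.py <<'E'
for a in [(380,236,.011),(203,260,.012),(555,260,.012),(380,271,.0306),(217,430,.0306),(541,430,.0306),(380,218,.039),(380,132,.04),(50,145,.04),(708,150,.04)]: print(a,t(*a))
E
python3 conv.py
```

```text
(380, 236, 0.011) [34. -1.]
(203, 260, 0.012) [ 29.7 -34.1]
(555, 260, 0.012) [29.6 31.7]
(380, 271, 0.0306) [33.1 -1. ]
(217, 430, 0.0306) [  3.6 -30. ]
(541, 430, 0.0306) [ 3.6 27.6]
(380, 218, 0.039) [44.2 -1. ]
(380, 132, 0.04) [57.8 -1. ]
(50, 145, 0.04) [ 56.6 -52.7]
(708, 150, 0.04) [55.7 50.4]
```

Emit:
{"api": "step_arm", "payload": {"linear": [[-1.3,0,0],[0,0,3],[0,0,2.5],[0,0,0]], "delta_rot": [[0,0,0],[0,0,0],[0,0,0],[0,0,0]], "grip": [50,50,50,50]}}

```text
time_s: 17.45
tcp_pos: [0.5407, 0.2459, 0.0168]
ee_rot: [[-0.993, -0.117, -0.0], [-0.117, 0.993, -0.0], [0.0, -0.0, -1.0]]
wrist_force: [-0.9, -0.6, -0.7]
gripper_width: 0.655
gripper_force: 30.0
```

Emit:
{"api": "step_arm", "payload": {"linear": [[0,0,0.7],[0,0,0],[0,0,0],[0,0,0],[0,0,0],[0,0,-10],[0,0,-30],[0,0,-40],[0,0,-40],[0,0,0]], "delta_rot": [[0,0,0],[0,0,0],[0,0,0],[0,0,0],[0,0,0],[0,0,0],[0,0,0],[0,0,0],[0,0,0],[0,0,0]], "grip": [50,50,64,78,84,84,84,84,84,84]}}

```text
time_s: 18.7
tcp_pos: [0.5429, 0.2474, 0.1411]
ee_rot: [[-0.993, -0.117, 0.008], [-0.117, 0.993, 0.005], [-0.008, 0.004, -1.0]]
wrist_force: [-0.2, -0.2, -1.8]
gripper_width: 0.961
gripper_force: 0.0
```

```bash
python3 - <<'E'
from h import *
s=sense(); w=capture('wrist'); R=np.array(s['ee_rot']); T=s['tcp_pos']; print(T,s['time_s'])
tl=lambda p:1000*R.T@(p-T)
d=max(silhouettes('wrist','dish'),key=lambda d:d['mask'].sum()); ys,xs=np.where(d['mask']); print('bbox',xs.min(),xs.max(),ys.min(),ys.max())
e=size(w,d['mask'],.02,s); print(e,tl(np.array([*e[0],.01])))
for l,z in(('dish',.01),('nest',.01)):
  for q in landmark_of('wrist',l)[:1]: print(l,q['point'],tl(onz(w,q['point'],z,s)))
print([tl(np.array([*k,.041])) for k in front(w,s,(150,60,380,225),.041)[2]])
cv2.imwrite('pics/rel3.png',cv2.resize(w['img'][110:290,140:370,::-1],None,fx=3.3,fy=3.3,interpolation=cv2.INTER_CUBIC))
E
```

```text
[0.54291429 0.24738302 0.14109454] 18.7
bbox 223 282 153 211
((0.54060298204422, 0.2446625828742981), (0.05855816975235939, 0.06057277321815491), 96.71640014648438) [  3.6900692   -2.99598255 131.05696629]
dish [253.1, 178.8] [  5.27239895  -2.58385845 131.04575321]
[array([ 63.4439833 , -52.14786522,  99.35322408]), array([62.29376469, 46.45926386, 99.78773226])]
```

Emit:
{"api": "step_arm", "payload": {"linear": [[53,0,0],[53,0,0],[0,0,60],[0,0,55],[0,0,8.5],[0,0,0],[0,0,0]], "delta_rot": [[0,0,0],[0,0,0],[0,0,0],[0,0,0],[0,0,0],[0,0,0],[0,0,0]], "grip": [20,0,0,0,0,0,0]}}

```text
time_s: 19.77
tcp_pos: [0.4368, 0.2347, 0.0145]
ee_rot: [[-0.993, -0.117, 0.003], [-0.117, 0.993, 0.002], [-0.003, 0.002, -1.0]]
wrist_force: [0.3, 0.7, -0.4]
gripper_width: 0.249
gripper_force: 0.0
```

Emit:
{"api": "step_arm", "payload": {"linear": [[0,0,-3],[0,0,0],[-10,0,0],[-10,0,0],[-7,0,0],[-5,0,0],[-4,0,0],[-5,0,0],[-7,0,0],[-8,0,0]], "delta_rot": [[0,0,0],[0,0,0],[0,0,0],[0,0,0],[0,0,0],[0,0,0],[0,0,0],[0,0,0],[0,0,0],[0,0,0]], "grip": [0,0,0,0,0,0,0,0,0,0]}}

```text
time_s: 21.02
tcp_pos: [0.4893, 0.2393, 0.0155]
ee_rot: [[-0.993, -0.116, -0.004], [-0.116, 0.993, -0.002], [0.004, -0.002, -1.0]]
wrist_force: [-5.3, 0.7, 3.4]
gripper_width: 0.008
gripper_force: 2.8
```

Emit:
{"api": "step_arm", "payload": {"linear": [[-8,0,0],[-8,0,0],[-8,0,0],[-8,0,0],[-8,0,0],[-8,0,0],[-5,0,0],[-3,0,0],[0,0,0],[0,0,0]], "delta_rot": [[0,0,0],[0,0,0],[0,0,0],[0,0,0],[0,0,0],[0,0,0],[0,0,0],[0,0,0],[0,0,0],[0,0,0]], "grip": [0,0,0,0,0,0,0,0,0,0]}}

```text
time_s: 22.28
tcp_pos: [0.5448, 0.2451, 0.0155]
ee_rot: [[-0.993, -0.116, -0.004], [-0.116, 0.993, -0.003], [0.005, -0.003, -1.0]]
wrist_force: [-4.8, -2.3, 3.5]
gripper_width: 0.004
gripper_force: 2.4
```

Emit:
{"api": "step_arm", "payload": {"linear": [[-6,0,0],[-5,0,0],[-4,0,0],[-3,0,0],[-2,0,0],[0,0,0]], "delta_rot": [[0,0,0],[0,0,0],[0,0,0],[0,0,0],[0,0,0],[0,0,0]], "grip": [0,0,0,0,0,0]}}

```text
time_s: 23.02
tcp_pos: [0.5646, 0.2473, 0.0153]
ee_rot: [[-0.993, -0.116, -0.005], [-0.116, 0.993, -0.003], [0.005, -0.003, -1.0]]
wrist_force: [-5.4, -2.6, 2.8]
gripper_width: 0.002
gripper_force: 2.3
```

Emit:
{"api": "step_arm", "payload": {"linear": [[-1.5,0,0],[0,0,0]], "delta_rot": [[0,0,0],[0,0,0]], "grip": [0,0]}}

```text
time_s: 23.28
tcp_pos: [0.5647, 0.2473, 0.0153]
ee_rot: [[-0.993, -0.116, -0.007], [-0.116, 0.993, -0.004], [0.008, -0.003, -1.0]]
wrist_force: [-8.2, -2.4, 5.9]
gripper_width: 0.005
gripper_force: 4.2
```

At the stop, as in the first press. I'll back off gently and check.

Emit:
{"api": "step_arm", "payload": {"linear": [[4,0,0],[5,0,0],[8,0,0],[20,0,0],[40,0,0],[10,0,0],[0,0,-50],[0,0,-60],[0,0,-60],[0,0,0]], "delta_rot": [[0,0,0],[0,0,0],[0,0,0],[0,0,0],[0,0,0],[0,0,0],[0,0,0],[0,0,0],[0,0,0],[0,0,0]], "grip": [0,0,0,0,0,0,0,0,0,0]}}

```text
time_s: 24.52
tcp_pos: [0.4856, 0.242, 0.1924]
ee_rot: [[-0.993, -0.118, 0.013], [-0.118, 0.993, 0.01], [-0.014, 0.008, -1.0]]
wrist_force: [0.8, -0.1, 0.6]
gripper_width: 0.004
gripper_force: 0.0
```

```bash
python3 - <<'E'
from h import *
s=sense(); w=capture('wrist'); print(s['tcp_pos'],s['wrist_force'])
for n in('wrist','top'):
  c=w if n=='wrist' else capture('top')
  for l,z in(('tray_front',.023),('nest',.01),('dish',.01),('vial',0),('small_beaker',0),('weighing_bottle',0)):
    for q in landmark_of(n,l)[:2]: print(n,l,round(q['score'],2),onz(c,q['point'],z,s).round(3))
print(front(w,s,(190,150,330,260))[1:3])
E
```

```text
[0.48560758 0.24202368 0.192433  ] [ 0.75953592 -0.10868564  0.56630377]
wrist tray_front 0.62 [ 0.429 -0.056  0.023]
wrist vial 0.97 [0.548 0.372 0.   ]
wrist small_beaker 0.64 [ 0.434 -0.072  0.   ]
wrist weighing_bottle 0.87 [0.437 0.045 0.   ]
top tray_front 0.51 [0.569 0.26  0.023]
top tray_front 0.19 [0.645 0.249 0.023]
top dish 0.65 [0.566 0.253 0.01 ]
top dish 0.47 [ 0.623 -0.298  0.01 ]
top small_beaker 0.56 [ 0.437 -0.071  0.   ]
top weighing_bottle 0.49 [0.43  0.056 0.   ]
(np.float64(5.524230493203386), array([[0.57386329, 0.19698676],
       [0.56239628, 0.29668921]]))
```

```bash
python3 -c "
from station import *
print(finish_job())"
```

```text
the job is handed in; nothing more can be done
None
```

The 58 mm dish was set in the nest, the tray was pushed to its stop, and its front is back at the caught position. The beaker, weighing bottle and vial measure where they were. The job is handed in, but no verdict came back, and once shut the reader hid the dish from my cameras.

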